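# Lay out board parts in order of height

## Task

The parts for the circuit board are fitted lowest first, so lay them out in that order in the row of four shallow black trays, one part to a tray: relay, transformer, finned heatsink and the can capacitor that stands behind the front rail of the small rack. The lowest part goes in the tray nearest to the green board in its holder, and so on up to the tallest in the tray farthest from it. Set each one down gently, do not drop it, standing upright on its pins in the middle of its tray, and let go.

Things in the scene. Friction and masses are not known exactly. Their poses are not given: they have to be found in the camera images.
- relay: black box-shaped power relay with a pale patch on top, standing loose on the bench: 32 mm (its x) by 27 mm (its y), 24 mm high in all with short pins; the sides that can be gripped start 3.5 mm up. Origin at the centre of its foot (pin tips). Upright at the start; z up, any yaw. About 30 g.
- transformer: ferrite transformer with yellow tape winding, standing loose on the bench: bobbin foot 40 mm (its x) by 36 mm (its y), 36 mm high in all. Origin at the centre of its foot (pin tips). Across y the taped winding is 36 mm wide, 27 mm long and lies 9 to 31 mm above the origin; across x the dark core is 40 mm wide, but only 16 mm long, up to 36 mm. Upright at the start; z up, any yaw. About 110 g.
- heatsink: bare aluminium heatsink with upright fins, standing loose on the bench: 41.6 mm (its x) by 25 mm (its y), 50 mm high in all; the sides start 4 mm up. Origin at the centre of its foot (pin tips). Upright at the start; z up, any yaw. About 55 g.
- capacitor: large upright can capacitor, dark sleeve and bright aluminium top, 35 mm diameter, 66 mm high in all. It stands on the deck of the rack, behind the rack's front rail, and must be lifted over that rail. Origin at the centre of its foot (pin tips). About 95 g.
- tray_1: shallow black plastic tray, 78 x 78 mm, 6 mm high, fixed; origin at the centre of its underside, 2 mm above the bench (on a thin mat strip); walls 3 mm thick, the floor inside is 3 mm above the origin and 72 x 72 mm. One of four alike in a row with centres about 100 mm apart: this is the one at the robot's far left (+y).
- tray_2: shallow black plastic tray, 78 x 78 mm, 6 mm high, fixed; origin at the centre of its underside, 2 mm above the bench (on a thin mat strip); walls 3 mm thick, the floor inside is 3 mm above the origin and 72 x 72 mm. One of four alike in a row with centres about 100 mm apart: this is the second from the robot's left.
- tray_3: shallow black plastic tray, 78 x 78 mm, 6 mm high, fixed; origin at the centre of its underside, 2 mm above the bench (on a thin mat strip); walls 3 mm thick, the floor inside is 3 mm above the origin and 72 x 72 mm. One of four alike in a row with centres about 100 mm apart: this is the third from the robot's left.
- tray_4: shallow black plastic tray, 78 x 78 mm, 6 mm high, fixed; origin at the centre of its underside, 2 mm above the bench (on a thin mat strip); walls 3 mm thick, the floor inside is 3 mm above the origin and 72 x 72 mm. One of four alike in a row with centres about 100 mm apart: this is the one at the robot's far right (-y).
- board: green circuit board, 172 x 128 mm, held level 62 mm up in a fixed holder; it stands either beyond the left (+y) or beyond the right (-y) end of the row of trays, a soldering station at the other. Origin at the centre of the holder's foot.
- rack: low grey steel rack, fixed, front towards the robot (-x): 84 mm deep (x), 364 long (y). Origin at the centre of its underside. Deck 45 mm above it; a round retaining rail 6 mm thick along the front, 39 mm before the centre, top at 71 mm; back lip up to 62 mm, end plates to 78 mm; open above. A jar and a carton up to 48 mm high stand near its ends, over 75 mm (centres) from the capacitor.

How it is judged (in metres and radians):
At the end, for the whole second after the job is handed in: Counting from the tray nearest the board outwards: relay, transformer, heatsink, capacitor, each with its centre within 12 mm of its tray's centre, standing on the tray's floor, upright within 7 degrees, at rest and released (angle between each of relay, transformer, heatsink, capacitor's own z axis and vertical below 0.12 rad and linear speed of each of relay, transformer, heatsink, capacitor below 0.02 m/s and angular speed of each of relay, transformer, heatsink, capacitor below 0.3 rad/s and contact force between the fingers and relay below 0.05 N and contact force between the fingers and transformer below 0.05 N and contact force between the fingers and heatsink below 0.05 N and contact force between the fingers and capacitor below 0.05 N and ((world y of board above 0 m and horizontal distance between relay and tray_1 below 0.012 m and z of relay in the frame of tray_1 below 0.007 m and horizontal distance between transformer and tray_2 below 0.012 m and z of transformer in the frame of tray_2 below 0.007 m and horizontal distance between heatsink and tray_3 below 0.012 m and z of heatsink in the frame of tray_3 below 0.007 m and horizontal distance between capacitor and tray_4 below 0.012 m and z of capacitor in the frame of tray_4 below 0.007 m) or (world y of board below 0 m and horizontal distance between relay and tray_4 below 0.012 m and z of relay in the frame of tray_4 below 0.007 m and horizontal distance between transformer and tray_3 below 0.012 m and z of transformer in the frame of tray_3 below 0.007 m and horizontal distance between heatsink and tray_2 below 0.012 m and z of heatsink in the frame of tray_2 below 0.007 m and horizontal distance between capacitor and tray_1 below 0.012 m and z of capacitor in the frame of tray_1 below 0.007 m))); the robot touches nothing.
It fails at once if the relay is dropped (falls more than about 20 mm out of the fingers) (linear speed of relay above 0.65 m/s and contact force between each of the arm, the fingers and relay below 0.01 N).
It fails at once if the transformer is dropped (falls more than about 20 mm out of the fingers) (linear speed of transformer above 0.65 m/s and contact force between each of the arm, the fingers and transformer below 0.01 N).
It fails at once if the heatsink is dropped (falls more than about 20 mm out of the fingers) (linear speed of heatsink above 0.65 m/s and contact force between each of the arm, the fingers and heatsink below 0.01 N).
It fails at once if the capacitor is dropped (falls more than about 20 mm out of the fingers) (linear speed of capacitor above 0.65 m/s and contact force between each of the arm, the fingers and capacitor below 0.01 N).
It also fails if it takes over 120 s, if anything falls off the work surface, if the arm or the gripper's body presses on something with over 40 N, if the wrist force passes 120 N, or if a joint passes its speed limit or range.

## Robot

A 7-joint arm with a two-finger parallel gripper is mounted at the origin on the work surface. World frame = base frame: x ahead of the robot, y to its left, z up, the work surface at z = 0. Lengths are in m, angles in degrees, forces in N, time in s.
With the tool pointing down it reaches from about 0.425 to 0.875 m from the base axis. Payload 4.7 kg.
Tool frame: the origin (TCP) lies between the finger pads; the fingertips stand env.tip_reach ahead of it and the grasp point (between the pads) lies 2 mm behind it (env.tip_reach is the distance from the TCP to the fingertips, in m); z points along the fingers, y is the line along which they close (so a half turn about z gives the same grasp; the last joint's range is limited). The gripper opens to 87 mm and grips with 3 to 60 N. Pads are 19 mm wide; open, the fingers measure 117 mm over their backs; the gripper's body (75 mm by 190 mm) begins 51 mm behind the grasp point.
Start: joints at [-62.676, 18.392, -4.016, 83.108, 1.295, 78.541, -3.26], TCP at [0.29, 0.582, 0.24] pointing down, gripper open.
Joint ranges: [-163.93, 163.93], [-17.29, 119.83], [-79.2, 71.16], [3.27, 140.29], [-89.18, 269.18], [5.43, 117.66], [-154.24, 154.24]. Speed limits (degrees/s): [147.25, 147.25, 180, 180, 180, 180, 180].

## Interface

Orientations are given as [roll, pitch, yaw] about the fixed x, y, z axes, in that order (R = Rz(yaw) Ry(pitch) Rx(roll)).
In Python, from cell import env gives the robot as it stands.
- The arm moves only by the tool steer_hand, called after "Call:" as name(argument=value, ...), one argument or row to a line, values as JSON. Schema: {"type":"object","properties":{"increments":{"type":"string"},"squeeze":{"type":"number"},"only":{"type":"string"},"quiet":{"type":"boolean"},"lines":{"type":"string"}},"required":["increments"],"additionalProperties":false}. increments is a string of 1 to 8 rows, parted by a bar, with the numbers parted by commas; each row has 5 numbers: dx, dy, dz in m, then a turn about the tool's z in degrees, then the finger opening in m; each row is the pose to reach, as a shift and turn from the pose commanded when the call began, along the tool's axes at that moment; what a row does not reach only later rows make up. A row lasts 1/12 s, in which the tool goes at most 0.0417 m and 7.16 degrees, less where a joint would pass 70% of its speed; a pose out of reach is approached as far as the arm can. The fingers move at their own pace and stop on an object; squeeze is the grip in N (left out, the last holds). Time passes only in rows, so rows that do not move let the fingers close. The tool returns the time, the measured TCP pose, the force, the opening and the grip force at its end. only (a regular expression) keeps the lines of the reply that match it, lines (a string "A,B") keeps lines A to B, and quiet returns only ok. Input that does not fit is refused with a message, and nothing moves.
- env.get_obs(): the state, without advancing time (a new reading comes with each control period).
- env.read_camera(name): name is "side" or "top" or "wrist"; returns a dict with "color" (420x560x3 uint8, blue, green, red), "fx", "fy", "cx", "cy" (pixels), "world_from_camera" (4x4, takes a point from camera to world coordinates). Camera axes: x right, y down, z forward; pixel columns grow to the right and rows downward; lengths in m; the calibration is good to about 2 mm. A picture is of the moment at which its call begins. There is no depth.
- env.sign_off(): hands the job in; it is judged then, once.
The state is a dict: "time_s": time; "qpos": joint angles; "joint_velocities": joint speeds; "effort": joint torques, N m; "tool_pos": TCP position; "tool_rot": TCP orientation; "force": force on the tool from outside, world axes, zero at the start; "wrist_torque": the same for the moment, N m; "grip_width": finger opening in m; "grasp_force": force on a finger pad.
Only numpy, scipy, OpenCV 4.12 (cv2) and the standard library are available. Lean on these libraries where they do the work, as an engineer would, in place of code of your own. Each camera call takes 0.05 s, during which the arm holds its last target. There are 200 camera calls.

## Working session

There is one attempt and no reset: what is moved stays moved. The work goes in short steps, Python scripts to look and compute and a tool call to move; the robot and the scene stay as the last step left them, time stands still between calls to the robot, and variables do not carry over. Pictures are saved under pics/ and viewed, at most 14 in all, crops included, and the job is handed in when it is done.

```bash
ls; mkdir -p pics
```

Run:
```python
from cell import env
import cv2
for n in("top","side"):
    c=env.read_camera(n); cv2.imwrite(f"pics/{n}0.png",c["color"]); print(n,c["fx"],c["cx"],c["cy"],c["world_from_camera"].round(3).tolist() if hasattr(c["world_from_camera"],'round') else c["world_from_camera"])
o=env.get_obs(); print(o["time_s"],o["tool_pos"],o["tool_rot"],env.tip_reach,o["grip_width"])
```

```text
cell.py
pics
top 382.61057887110644 285.1124530727167 209.20528201977353 [[0.017, -0.982, 0.187, 0.312], [-1.0, -0.018, -0.002, 0.023], [0.005, -0.186, -0.982, 1.423], [0.0, 0.0, 0.0, 1.0]]
side 533.1358998758672 282.9230960005673 205.5243948267773 [[0.925, -0.197, 0.324, 0.069], [-0.379, -0.504, 0.776, -1.229], [0.01, -0.841, -0.541, 0.917], [0.0, 0.0, 0.0, 1.0]]
0.1 [0.29001318 0.58116418 0.2385586 ] [-1.79897953e+02  7.71723478e-03  1.53488859e+02] 0.017 0.08702715568924572
```

View pics/top0.png

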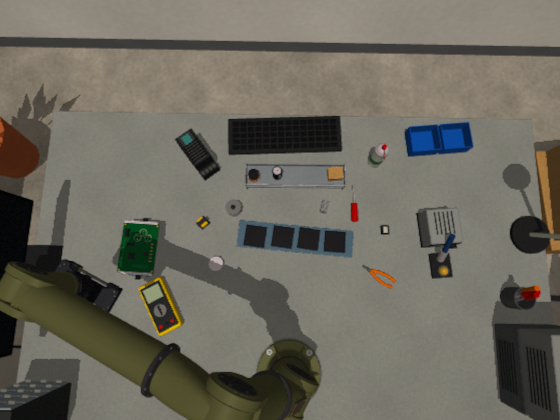

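View pics/side0.png

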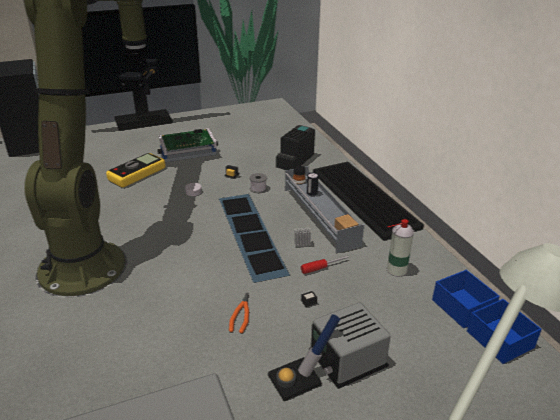

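The board is at +y, left in the top view, so relay goes to tray_1, transformer to tray_2, heatsink to tray_3 and capacitor to tray_4. In the top view, the transformer is at (203,222), the relay (385,230), the heatsink (324,206), the capacitor (278,172), and the trays run from (256,237) to (335,241). In the side view, the transformer is at (232,171), the relay (309,298), the heatsink (303,238) and the capacitor (312,184).

Create h.py:
```python
import numpy as np, cv2
from scipy.spatial.transform import Rotation as Ro
from cell import env
def ray(c,u,v):
    T=np.array(c["world_from_camera"]); d=T[:3,:3]@[(u-c["cx"])/c["fx"],(v-c["cy"])/c["fy"],1]
    return T[:3,3],d/np.linalg.norm(d)
def plane(c,u,v,z):
    o,d=ray(c,u,v); return o+d*(z-o[2])/d[2]
def tri(c1,p1,c2,p2):
    o1,d1=ray(c1,*p1); o2,d2=ray(c2,*p2)
    s=np.linalg.lstsq(np.stack([d1,-d2],1),o2-o1,rcond=None)[0]
    a=o1+d1*s[0]; b=o2+d2*s[1]; return (a+b)/2,np.linalg.norm(a-b)
def proj(c,p):
    T=np.linalg.inv(np.array(c["world_from_camera"])); q=T[:3,:3]@np.array(p)+T[:3,3]
    return q[0]/q[2]*c["fx"]+c["cx"],q[1]/q[2]*c["fy"]+c["cy"]
def go(x,y,z,yaw=None):
    "shift in tool axes to put TCP at x,y,z ; turn to make tool yaw = yaw (mod 180)"
    o=env.get_obs(); R=Ro.from_euler("xyz",o["tool_rot"],degrees=True).as_matrix()
    d=R.T@(np.array([x,y,z])-o["tool_pos"]); t=0
    if yaw is not None: t=-((yaw-o["tool_rot"][2]+90)%180-90)
    print("t",round(o["time_s"],2),"go",d.round(4),"turn",round(t,1),"at",o["tool_pos"].round(4),np.round(o["tool_rot"],1),"q7",round(float(o["qpos"][6]),1))
def save(n,f,box=None,s=1):
    c=env.read_camera(n); im=c["color"]
    if box: im=im[box[1]:box[3],box[0]:box[2]]
    cv2.imwrite(f"pics/{f}.png",cv2.resize(im,None,fx=s,fy=s,interpolation=cv2.INTER_CUBIC)); return c
```

Run:
```python
from h import *
a=env.read_camera("top");b=env.read_camera("side")
for n,p,q in [("trafo",(203,222),(232,171)),("relay",(385,230),(309,298)),("sink",(324,206),(303,238)),("cap",(278,170),(313,178)),("t1",(256,237),(238,206)),("t2",(283,238),(247,223)),("t3",(309,240),(256,241)),("t4",(335,241),(267,263)),("board",(140,246),(190,141))]:
    X,e=tri(a,p,b,q); print(n,X.round(3),round(e,4))
w=env.read_camera("wrist"); o=env.get_obs()
R=Ro.from_euler("xyz",o["tool_rot"],degrees=True).as_matrix(); T=np.array(w["world_from_camera"])
print(w["fx"],"cam in tool",R.T@(T[:3,3]-o["tool_pos"]),(R.T@T[:3,:3]).round(3)); go(.57,.21,.24,0)
```

```text
trafo [0.525 0.324 0.022] 0.0012
relay [ 0.508 -0.351  0.018] 0.0009
sink [ 0.593 -0.124  0.023] 0.0005
cap [0.704 0.049 0.104] 0.0032
t1 [0.478 0.126 0.007] 0.0078
t2 [0.475 0.026 0.008] 0.0052
t3 [ 0.469 -0.07   0.009] 0.0049
t4 [ 0.466 -0.168  0.003] 0.0028
board [0.431 0.535 0.056] 0.005
364.6611331028071 cam in tool [ 0.08153535 -0.0007851  -0.1450379 ] [[-0.001 -0.955 -0.296]
 [ 1.    -0.    -0.001]
 [ 0.001 -0.296  0.955]]
t 0.25 go [-0.4163 -0.2074 -0.0008] turn -26.5 at [0.2901 0.5814 0.239 ] [-179.9    0.   153.5] q7 -3.3
```

Call:
steer_hand(
  increments="-0.358,-0.247,-0.04,-26.5,0.087 | -0.358,-0.247,-0.04,-26.5,0.087 | -0.358,-0.247,-0.04,-26.5,0.087 | -0.358,-0.247,-0.04,-26.5,0.087 | -0.358,-0.247,-0.04,-26.5,0.087 | -0.358,-0.247,-0.04,-26.5,0.087 | -0.358,-0.247,-0.04,-26.5,0.087 | -0.358,-0.247,-0.04,-26.5,0.087",
)

```text
time_s: 0.92
tool_pos: [0.4504, 0.2903, 0.2703]
tool_rot: [180.0, 0.0, 180.0]
force: [0.5, 0.1, 0.4]
grip_width: 0.0868
grasp_force: 0.0
```

```bash
python3 -c "
from h import *
go(.5,.2,.28,180)"
```

```text
t 0.92 go [-0.0496 -0.0903 -0.0097] turn -0.0 at [0.4504 0.2903 0.2703] [180.   0. 180.] q7 54.6
```

Call:
steer_hand(
  increments="-0.0496,-0.09,-0.01,0,0.087 | -0.0496,-0.09,-0.01,0,0.087 | -0.0496,-0.09,-0.01,0,0.087 | -0.0496,-0.09,-0.01,0,0.087 | -0.0496,-0.09,-0.01,0,0.087 | -0.0496,-0.09,-0.01,0,0.087",
)

```text
time_s: 1.42
tool_pos: [0.4987, 0.2035, 0.2798]
tool_rot: [180.0, -0.0, -179.9]
force: [-0.6, -0.1, -0.8]
grip_width: 0.0868
grasp_force: 0.0
```

```bash
python3 -c "
from h import *
go(.5,.2,.28,180); import pickle
pickle.dump(save('wrist','w1'),open('w1.pkl','wb'))"
```

```text
t 1.42 go [-0.0013 -0.0035 -0.0002] turn 0.1 at [0.4987 0.2035 0.2798] [ 180.    -0.  -179.9] q7 65.7
```

Call:
steer_hand(
  increments="0,-0.3,0,0,0.087 | 0,-0.3,0,0,0.087 | 0,-0.3,0,0,0.087 | 0,-0.3,0,0,0.087 | 0,-0.3,0,0,0.087 | 0,-0.3,0,0,0.087 | 0,-0.3,0,0,0.087 | 0,-0.3,0,0,0.087",
)

```text
time_s: 2.13
tool_pos: [0.4984, -0.1045, 0.2803]
tool_rot: [-179.8, 0.0, 179.6]
force: [0.1, -1.1, 0.2]
grip_width: 0.087
grasp_force: 0.0
```

Call:
steer_hand(
  increments="0,0,0,0,0.087 | 0,0,0,0,0.087 | 0,0,0,0,0.087 | 0,0,0,0,0.087",
)

```text
time_s: 2.47
tool_pos: [0.4997, -0.095, 0.2797]
tool_rot: [180.0, -0.0, -179.8]
force: [0.5, -0.4, 0.9]
grip_width: 0.087
grasp_force: 0.0
```

```bash
python3 -c "
from h import *
go(.5,-.1,.28,180); import pickle
pickle.dump(save('wrist','w2'),open('w2.pkl','wb'))"
```

```text
t 2.47 go [-0.0003 -0.005  -0.0003] turn 0.2 at [ 0.4997 -0.095   0.2797] [ 180.    -0.  -179.8] q7 98.0
```

View pics/w1.png

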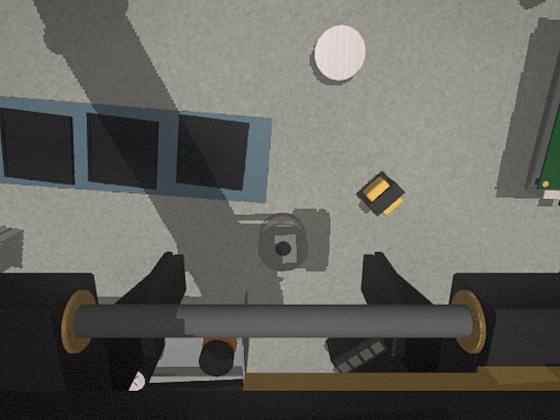

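View pics/w2.png

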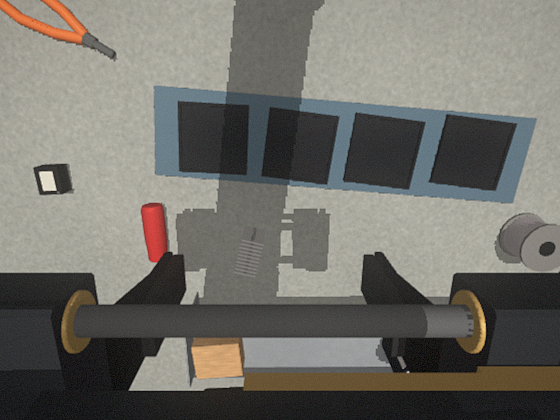

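w1 shows tray_1 at (212,152) and the transformer at (382,194). w2 shows all four trays, at (474,152), (384,150), (300,145) and (213,138), plus the heatsink at (249,254) and the relay at (52,180).

Add to h.py:
```python
def blobs(c,box,f,amin=300):
    "minAreaRects of mask f(bgr,hsv) within box"
    x0,y0,x1,y1=box; im=c["color"][y0:y1,x0:x1]
    m=f(im.astype(int),cv2.cvtColor(im,cv2.COLOR_BGR2HSV).astype(int)).astype(np.uint8)*255
    m=cv2.morphologyEx(m,cv2.MORPH_CLOSE,np.ones((3,3)));m=cv2.morphologyEx(m,cv2.MORPH_OPEN,np.ones((3,3)))
    cs,_=cv2.findContours(m,cv2.RETR_EXTERNAL,cv2.CHAIN_APPROX_NONE)
    return [cv2.boxPoints(cv2.minAreaRect(k))+[x0,y0] for k in cs if cv2.contourArea(k)>amin]
def quad(c,b,z):
    P=np.array([plane(c,*p,z)[:2] for p in b]); e=[P[1]-P[0],P[2]-P[1]]
    return P.mean(0).round(4),[(round(np.linalg.norm(v)*1e3,1),round(np.degrees(np.arctan2(v[1],v[0]))%180,1)) for v in e]
```

Run:
```python
from h import *
import pickle
w1,w2=[pickle.load(open(f"w{i}.pkl","rb")) for i in(1,2)]
dark=lambda b,h:(h[...,2]<42)&(b[...,0]-b[...,2]<14)
B2=blobs(w2,(155,85,535,205),dark,2000); B1=blobs(w1,(160,95,272,205),dark,2000)
for B,w in((B2,w2),(B1,w1)):
    for b in B: print(b.mean(0).round(1),quad(w,b,.008))
e=max(B2,key=lambda b:b.mean(0)[0])
print("tray1 height",tri(w1,B1[0].mean(0),w2,e.mean(0)))
print("trafo",[quad(w1,b,.03) for b in blobs(w1,(350,165,410,222),lambda b,h:(h[...,2]<60)|(h[...,1]>110),200)])
```

```text
[208.  151.9] (array([0.4762, 0.1285]), [(np.float64(81.3), np.float64(172.6)), (np.float64(68.3), np.float64(87.1))])Traceback (most recent call last):
  File "<stdin>", line 8, in <module>
ValueError: max() iterable argument is empty
```

Run:
```python
from h import *
import pickle
w1,w2=[pickle.load(open(f"w{i}.pkl","rb")) for i in(1,2)]
print([w2["color"][v,u].tolist() for u,v in[(474,150),(384,150),(300,120),(300,150),(213,138),(255,110),(255,170),(170,130),(330,110)]],[w1["color"][v,u].tolist() for u,v in[(190,140),(230,175),(165,130),(260,150)]])
```

```text
[[42, 39, 42], [49, 50, 51], [52, 48, 50], [51, 48, 48], [44, 45, 45], [87, 79, 69], [82, 77, 65], [140, 130, 109], [138, 128, 106]] [[33, 33, 34], [38, 35, 36], [76, 72, 61], [127, 119, 100]]
```

Run:
```python
from h import *
import pickle
w1,w2=[pickle.load(open(f"w{i}.pkl","rb")) for i in(1,2)]
dark=lambda b,h:(h[...,2]<60)&(b[...,0]-b[...,2]<9)
B2=blobs(w2,(155,85,535,205),dark,2000); B1=blobs(w1,(160,95,272,205),dark,2000)
for B,w in((B2,w2),(B1,w1)):
    for b in B: print(b.mean(0).round(1),quad(w,b,.008))
e=max(B2,key=lambda b:b.mean(0)[0])
print("tray1 height",tri(w1,B1[0].mean(0),w2,e.mean(0)))
print("trafo",[quad(w1,b,.03) for b in blobs(w1,(350,165,410,222),lambda b,h:(h[...,2]<60)|(h[...,1]>110),200)])
go(.525,.324,.15)
```

```text
[472.3 152.4] (array([0.4771, 0.1314]), [(np.float64(83.2), np.float64(173.4)), (np.float64(80.5), np.float64(77.1))])
[383.7 151.1] (array([0.4757, 0.0301]), [(np.float64(77.6), np.float64(175.0)), (np.float64(80.5), np.float64(82.0))])
[299.1 145.8] (array([ 0.4701, -0.0664]), [(np.float64(77.5), np.float64(171.8)), (np.float64(76.1), np.float64(82.6))])
[212.  137.9] (array([ 0.4616, -0.1649]), [(np.float64(78.3), np.float64(173.6)), (np.float64(77.2), np.float64(88.2))])
[210.3 152.2] (array([0.4764, 0.1311]), [(np.float64(78.2), np.float64(168.8)), (np.float64(78.2), np.float64(83.5))])
tray1 height (array([0.47556129, 0.1311486 , 0.00807703]), np.float64(0.00045832177959387283))
trafo [(array([0.5126, 0.3168]), [(np.float64(38.2), np.float64(134.5)), (np.float64(21.5), np.float64(44.3))])]
t 2.52 go [-0.027   0.4193  0.1299] turn 0 at [ 0.4996 -0.0954  0.2798] [ 180.    -0.  -179.8] q7 98.0
```

Call:
steer_hand(
  increments="-0.085,-0.029,0.11,0,0.087 | -0.085,-0.029,0.11,0,0.087 | -0.085,-0.029,0.11,0,0.087 | -0.085,-0.029,0.11,0,0.087 | -0.085,-0.029,0.11,0,0.087 | -0.085,-0.029,0.11,0,0.087 | -0.085,-0.029,0.11,0,0.087",
)

```text
time_s: 3.1
tool_pos: [0.5845, -0.1259, 0.1711]
tool_rot: [180.0, 0.1, -180.0]
force: [-0.4, -0.7, 0.5]
grip_width: 0.087
grasp_force: 0.0
```

```bash
python3 -c "
from h import *
go(.585,-.124,.17,180); import pickle
pickle.dump(save('wrist','w3'),open('w3.pkl','wb'))"
```

```text
t 3.1 go [-0.0005  0.0019  0.0011] turn 0.0 at [ 0.5845 -0.1259  0.1711] [ 1.8e+02  1.0e-01 -1.8e+02] q7 105.8
```

View pics/w3.png

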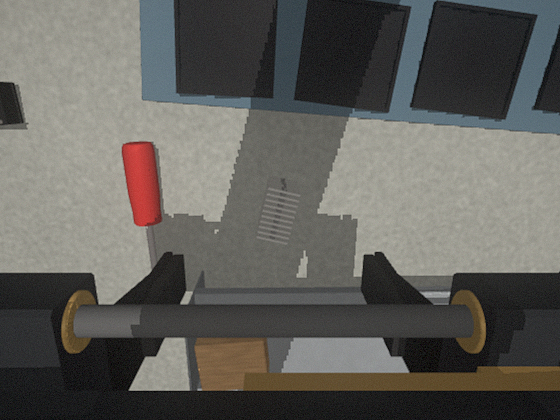

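Run:
```python
import pickle,cv2,numpy as np
w=pickle.load(open("w3.pkl","rb"))["color"][170:260,235:325]
w2=pickle.load(open("w2.pkl","rb"))["color"][215:290,210:285]
a=cv2.convertScaleAbs(cv2.resize(w,(400,400),interpolation=0),alpha=1.7)
b=cv2.convertScaleAbs(cv2.resize(w2,(400,400),interpolation=0),alpha=1.7)
cv2.imwrite("pics/c3.png",np.hstack([a,b]))
```

```text
(no output)
```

View pics/c3.png

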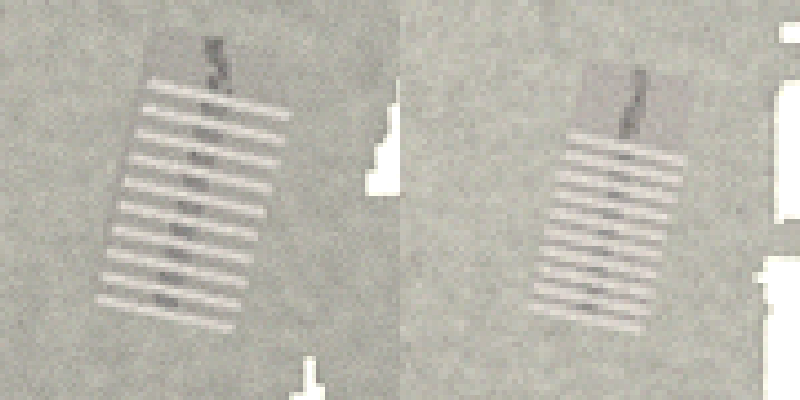

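In the enlarged crop the heatsink's fin tops have corners at crop pixels (149,83), (291,118), (234,328) and (97,298) in w3. In w2 they are at (168,134), (288,160), (243,330) and (129,308).

Run:
```python
from h import *
import pickle
w2,w3=[pickle.load(open(f"w{i}.pkl","rb")) for i in(2,3)]
A=np.array([(149,83),(291,118),(234,328),(97,298)])/4.444+[235,170]
B=np.array([(168,134),(288,160),(243,330),(129,308)])/5.333+[210,215]
X,e=tri(w3,A.mean(0),w2,B.mean(0)); print(X,e,quad(w3,A,.05),quad(w2,B,.05))
dark=lambda b,h:(h[...,2]<60)&(b[...,0]-b[...,2]<9)
go(*X[:2],.032,180-14)
```

```text
[ 0.58929415 -0.12271553  0.05054626] 7.05485174799875e-05 (array([ 0.5899, -0.1228]), [(np.float64(24.9), np.float64(75.8)), (np.float64(39.5), np.float64(166.5))]) (array([ 0.5899, -0.1228]), [(np.float64(25.5), np.float64(77.0)), (np.float64(40.4), np.float64(166.0))])
t 3.15 go [-0.0043  0.0033  0.1397] turn 14.0 at [ 0.5847 -0.1261  0.1717] [ 1.8e+02  1.0e-01 -1.8e+02] q7 105.8
```

Call:
steer_hand(
  increments="-0.004,0.003,0.04,7,0.087 | -0.004,0.003,0.07,14,0.087 | -0.004,0.003,0.1,14,0.087 | -0.004,0.003,0.125,14,0.087 | -0.004,0.003,0.138,14,0.087 | -0.004,0.003,0.139,14,0.087 | -0.004,0.003,0.139,14,0.087",
  squeeze=15,
)

```text
time_s: 3.73
tool_pos: [0.5888, -0.1235, 0.0322]
tool_rot: [180.0, 0.1, 166.0]
force: [1.3, 0.5, 0.2]
grip_width: 0.0869
grasp_force: 0.0
```

```bash
python3 -c "
from h import *
go(.5893,-.1227,.032,166)"
```

```text
t 3.73 go [-0.0003  0.0009  0.0002] turn 0.0 at [ 0.5888 -0.1235  0.0322] [1.80e+02 1.00e-01 1.66e+02] q7 96.0
```

Call:
steer_hand(
  increments="0,0,0,0,0 | 0,0,0,0,0 | 0,0,0,0,0 | 0,0,0,0,0 | 0,0,0,0,0 | 0,0,0,0,0",
  squeeze=15,
)

```text
time_s: 4.23
tool_pos: [0.5885, -0.1237, 0.0313]
tool_rot: [180.0, 0.0, 166.0]
force: [0.1, 1.3, -0.6]
grip_width: 0.0549
grasp_force: 0.0
```

```bash
python3 -c "
from h import *
go(.470,-.067,.08,172)"
```

```text
t 4.23 go [ 0.1287  0.0263 -0.0487] turn -6.0 at [ 0.5885 -0.1237  0.0313] [180.   0. 166.] q7 96.0
```

Call:
steer_hand(
  increments="0,0,0,0,0 | 0,0,0,0,0 | 0,0,0,0,0 | 0,0,0,0,0 | 0,0,0,0,0 | 0,0,0,0,0 | 0,0,0,0,0 | 0,0,-0.004,0,0",
  squeeze=15,
)

```text
time_s: 4.9
tool_pos: [0.5876, -0.1235, 0.0342]
tool_rot: [-180.0, -0.1, 166.0]
force: [0.4, -0.4, -2.0]
grip_width: 0.0252
grasp_force: 15.0
```

```bash
python3 -c "
from h import *
go(.470,-.067,.08,172)"
```

```text
t 4.9 go [ 0.1278  0.0264 -0.0456] turn -6.0 at [ 0.5876 -0.1235  0.0342] [-1.80e+02 -1.00e-01  1.66e+02] q7 95.9
```

Call:
steer_hand(
  increments="0,0,-0.03,0,0 | 0.02,0.004,-0.05,0,0 | 0.05,0.01,-0.05,0,0 | 0.085,0.018,-0.05,0,0 | 0.115,0.024,-0.05,0,0 | 0.128,0.0264,-0.046,0,0 | 0.128,0.0264,-0.046,0,0 | 0.128,0.0264,-0.046,0,0",
  squeeze=15,
)

```text
time_s: 5.57
tool_pos: [0.4706, -0.0669, 0.0814]
tool_rot: [179.9, 0.1, 166.0]
force: [1.0, 0.0, -0.1]
grip_width: 0.0248
grasp_force: 15.0
```

```bash
python3 -c "
from h import *
import pickle
go(.470,-.067,.038)
c=save('wrist','w4');pickle.dump(c,open('w4.pkl','wb'))
dark=lambda b,h:(h[...,2]<60)&(b[...,0]-b[...,2]<9)
for b in blobs(c,(0,0,560,260),dark,2500): print(b.mean(0).round(),quad(c,b,.008))
"
```

```text
t 5.57 go [ 0.0006 -0.0003  0.0434] turn 0 at [ 0.4706 -0.0669  0.0814] [1.799e+02 1.000e-01 1.660e+02] q7 84.0
[136. 238.] (array([ 0.4535, -0.1546]), [(np.float64(68.8), np.float64(76.0)), (np.float64(28.3), np.float64(162.1))])
[419. 216.] (array([0.4835, 0.0239]), [(np.float64(66.9), np.float64(76.0)), (np.float64(57.2), np.float64(175.3))])
[271. 218.] (array([ 0.462 , -0.0668]), [(np.float64(75.5), np.float64(82.2)), (np.float64(63.5), np.float64(174.6))])
```

View pics/w4.png

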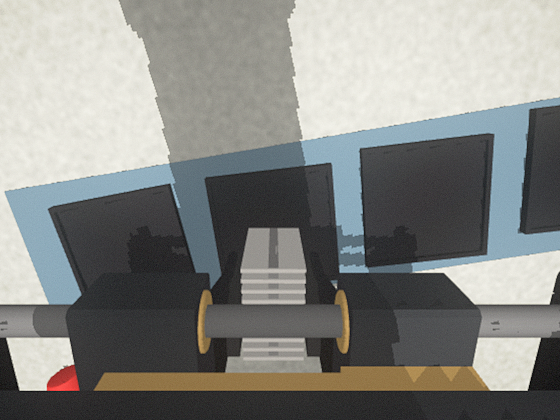

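The heatsink is held upright over tray_3, whose far edge runs from (206,178) to (331,164). I'll lower it.

```bash
python3 -c "
from h import *
import pickle
c=pickle.load(open('w4.pkl','rb')); p,q=[plane(c,*x,.008)[:2] for x in((206,178),(331,164))]
e=(q-p)/np.linalg.norm(q-p); n=np.array([e[1],-e[0]]); print((p+q)/2+.039*n, np.linalg.norm(q-p))"
```

```text
[ 0.47002314 -0.06620606] 0.0763547692583455
```

Call:
steer_hand(
  increments="0,0,0.02,0,0 | 0,0,0.033,0,0 | 0,0,0.039,0,0 | 0,0,0.0415,0,0 | 0,0,0.0435,0,0 | 0,0,0.045,0,0 | 0,0,0.045,0,0 | 0,0,0.045,0,0",
  squeeze=15,
)

```text
time_s: 6.28
tool_pos: [0.4711, -0.0672, 0.0364]
tool_rot: [180.0, 0.1, 166.0]
force: [-1.1, -0.0, -1.0]
grip_width: 0.0251
grasp_force: 15.0
```

Call:
steer_hand(
  increments="0,0,0.0005,0,0 | 0,0,0.001,0,0 | 0,0,0.001,0,0.07 | 0,0,0.001,0,0.07 | 0,0,0.001,0,0.07 | 0,0,0.001,0,0.07 | 0,0,0.001,0,0.07 | 0,0,0.001,0,0.07",
  squeeze=15,
)

```text
time_s: 6.95
tool_pos: [0.4705, -0.0671, 0.0349]
tool_rot: [180.0, 0.0, 166.0]
force: [-0.1, -0.7, 0.9]
grip_width: 0.057
grasp_force: 0.0
```

Call:
steer_hand(
  increments="0,0,0,0,0.07 | 0,0,-0.03,0,0.07 | 0,0,-0.07,0,0.087 | 0,0,-0.11,0,0.087 | 0,0,-0.12,0,0.087",
  squeeze=15,
)

```text
time_s: 7.37
tool_pos: [0.4739, -0.0676, 0.1609]
tool_rot: [179.8, 0.5, 166.0]
force: [1.8, -0.2, -0.1]
grip_width: 0.0817
grasp_force: 0.0
```

```bash
python3 -c "
from h import *
go(.50,-.345,.16,180)"
```

```text
t 7.37 go [-0.0926 -0.2628  0.0009] turn -14.0 at [ 0.4739 -0.0676  0.1609] [179.8   0.5 166. ] q7 81.0
```

Call:
steer_hand(
  increments="-0.096,-0.262,0,-14,0.087 | -0.096,-0.262,0,-14,0.087 | -0.096,-0.262,0,-14,0.087 | -0.096,-0.262,0,-14,0.087 | -0.096,-0.262,0,-14,0.087 | -0.096,-0.262,0,-14,0.087 | -0.096,-0.262,0,-14,0.087 | -0.096,-0.262,0,-14,0.087",
)

```text
time_s: 8.03
tool_pos: [0.4977, -0.3538, 0.1547]
tool_rot: [-179.6, -0.1, 179.5]
force: [-0.8, 0.6, 1.0]
grip_width: 0.0871
grasp_force: 0.0
```

Call:
steer_hand(
  increments="0,0,0,0,0.087 | 0,0,0,0,0.087 | 0,0,0,0,0.087",
)

```text
time_s: 8.28
tool_pos: [0.5007, -0.3424, 0.1545]
tool_rot: [179.9, -0.0, -179.9]
force: [0.4, 0.1, 0.3]
grip_width: 0.0873
grasp_force: 0.0
```

Run:
```python
from h import *
import pickle
go(.50,-.345,.16,180)
w2=pickle.load(open("w2.pkl","rb"))
c=save('wrist','w5');pickle.dump(c,open('w5.pkl','wb'))
a=cv2.resize(c["color"][130:290,190:370],(400,356),interpolation=0); b=cv2.resize(w2["color"][150:206,22:85],(400,356),interpolation=0)
cv2.imwrite("pics/c5.png",np.hstack([a,b]))
```

```text
t 8.28 go [ 0.0007 -0.0026 -0.0055] turn 0.1 at [ 0.5007 -0.3424  0.1545] [ 179.9   -0.  -179.9] q7 132.6
```

View pics/c5.png

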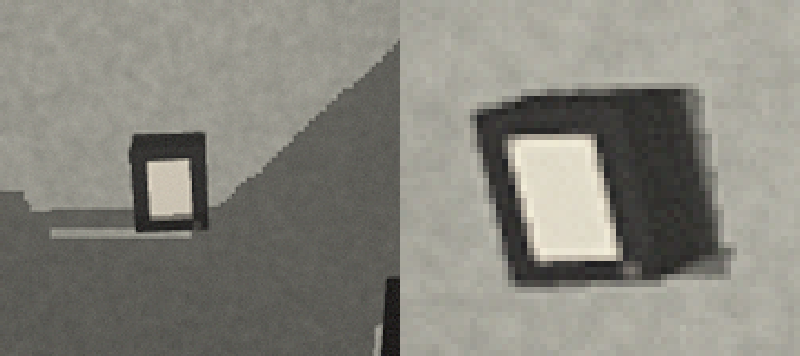

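Run:
```python
from h import *
import pickle
w2,w5=[pickle.load(open(f"w{i}.pkl","rb")) for i in(2,5)]
pale=lambda b,h:b.min(-1)>185
A=blobs(w5,(250,197,282,232),pale,50)[0];B=blobs(w2,(35,165,65,195),pale,50)[0]
print(tri(w5,A.mean(0),w2,B.mean(0)),quad(w5,A,.024),quad(w2,B,.024))
D=blobs(w5,(240,180,290,240),lambda b,h:(b.max(-1)<62)|(b.min(-1)>175),200)
for d in D: print("body",d.round(1).tolist(),quad(w5,d,.024))
print([w5["color"][v,u].tolist() for u,v in[(252,195),(279,240),(300,240)]])
```

```text
Traceback (most recent call last):
IndexError: list index out of range
```

Run:
```python
from h import *
import pickle
w2,w5=[pickle.load(open(f"w{i}.pkl","rb")) for i in(2,5)]
print(w5["color"][213,267],w2["color"][181,47])
pale=lambda b,h:b.max(-1)>175
A=blobs(w5,(252,198,280,231),pale,50)[0];B=blobs(w2,(35,165,60,195),pale,50)[0]
print(tri(w5,A.mean(0),w2,B.mean(0)),quad(w5,A,.024),quad(w2,B,.024))
D=blobs(w5,(240,180,290,240),lambda b,h:(b.max(-1)<62)|(b.max(-1)>175),200)
for d in D: print("body",d.round(1).tolist(),quad(w5,d,.024))
```

```text
[180 195 203] [203 220 225]
(array([ 0.50668731, -0.34875216,  0.02431176]), np.float64(0.000640308217284637)) (array([ 0.5066, -0.3487]), [(np.float64(14.1), np.float64(90.1)), (np.float64(20.0), np.float64(0.2))]) (array([ 0.5072, -0.3491]), [(np.float64(14.9), np.float64(103.8)), (np.float64(23.7), np.float64(4.1))])
body [[247.5, 190.4], [280.9, 188.7], [283.2, 231.9], [249.8, 233.7]] (array([ 0.5045, -0.3492]), [(np.float64(26.0), np.float64(93.2)), (np.float64(35.8), np.float64(3.4))])
```

```bash
python3 -c "
from h import *
go(.5066,-.349,.020,183)"
```

```text
t 8.33 go [-0.0057 -0.007   0.1347] turn -2.9 at [ 0.5009 -0.3422  0.1547] [ 179.9    0.  -179.9] q7 132.6
```

Call:
steer_hand(
  increments="-0.006,-0.0066,0.04,-3,0.087 | -0.006,-0.0066,0.08,-3,0.06 | -0.006,-0.0066,0.11,-3,0.05 | -0.006,-0.0066,0.125,-3,0.05 | -0.006,-0.0066,0.132,-3,0.05 | -0.006,-0.0066,0.1345,-3,0.05 | -0.006,-0.0066,0.1345,-3,0.045 | -0.006,-0.0066,0.1345,-3,0.045",
  squeeze=10,
)

```text
time_s: 9.0
tool_pos: [0.5075, -0.3513, 0.0221]
tool_rot: [-179.9, 0.1, -177.0]
force: [-0.4, 0.2, -0.7]
grip_width: 0.0497
grasp_force: 0.0
```

```bash
python3 -c "
from h import *
go(.5066,-.349,.020,183)"
```

```text
t 9.0 go [0.0008 0.0023 0.0021] turn 0.0 at [ 0.5075 -0.3513  0.0221] [-1.799e+02  1.000e-01 -1.770e+02] q7 140.7
```

Call:
steer_hand(
  increments="0.0004,0.001,0.001,0,0.04 | 0.0004,0.001,0.001,0,0.03 | 0.0004,0.001,0.001,0,0 | 0.0004,0.001,0.001,0,0 | 0.0004,0.001,0.001,0,0 | 0.0004,0.001,0.001,0,0 | 0.0004,0.001,0.001,0,0 | 0.0004,0.001,0.001,0,0",
  squeeze=10,
)

```text
time_s: 9.67
tool_pos: [0.5061, -0.3502, 0.02]
tool_rot: [180.0, 0.0, -177.0]
force: [-0.3, 1.5, 5.7]
grip_width: 0.0268
grasp_force: 10.0
```

```bash
python3 -c "
from h import *
go(.4765,.131,.09,180)"
```

```text
t 9.67 go [ 0.0044  0.4821 -0.07  ] turn 3.0 at [ 0.5061 -0.3502  0.02  ] [ 180.    0. -177.] q7 140.7
```

Call:
steer_hand(
  increments="0,0,-0.02,0,0 | 0,0,-0.055,0,0 | 0,0.03,-0.09,0,0 | 0,0.065,-0.1,0,0 | 0.002,0.1,-0.1,0,0 | 0.002,0.14,-0.1,0,0 | 0.002,0.18,-0.1,0,0 | 0.004,0.22,-0.1,1,0",
  squeeze=10,
)

```text
time_s: 10.33
tool_pos: [0.49, -0.129, 0.1193]
tool_rot: [-180.0, 0.0, -178.0]
force: [0.1, 1.6, 1.2]
grip_width: 0.0271
grasp_force: 10.0
```

```bash
python3 -c "
from h import *
go(.4765,.131,.12,180)"
```

```text
t 10.33 go [ 0.0046  0.2603 -0.0008] turn 2.0 at [ 0.49   -0.129   0.1193] [-180.    0. -178.] q7 108.0
```

Call:
steer_hand(
  increments="0,0.038,0,1,0 | 0,0.076,0,2,0 | 0,0.114,0,2,0 | 0,0.152,0,2,0 | 0,0.19,0,2,0 | 0,0.22,0,2,0 | 0,0.242,0,2,0 | 0,0.255,0,2,0",
  squeeze=10,
)

```text
time_s: 11.0
tool_pos: [0.4808, 0.1274, 0.119]
tool_rot: [180.0, -0.0, -179.8]
force: [0.3, 0.2, 0.3]
grip_width: 0.0268
grasp_force: 10.0
```

```bash
python3 -c "
from h import *
go(.4765,.131,.12,180)"
```

```text
t 11.0 go [ 0.0043  0.0036 -0.001 ] turn 0.2 at [0.4808 0.1274 0.119 ] [ 180.    -0.  -179.8] q7 74.5
```

Call:
steer_hand(
  increments="0.004,0.002,0.03,0,0 | 0.004,0.003,0.06,0,0 | 0.004,0.003,0.078,0,0 | 0.004,0.003,0.085,0,0 | 0.004,0.003,0.088,0,0 | 0.004,0.003,0.088,0,0 | 0.004,0.003,0.088,0,0",
  squeeze=10,
)

```text
time_s: 11.58
tool_pos: [0.4786, 0.127, 0.0325]
tool_rot: [180.0, 0.1, 179.9]
force: [0.3, -0.3, 0.5]
grip_width: 0.0268
grasp_force: 10.0
```

```bash
python3 -c "
from h import *
go(.4765,.131,.025,180)"
```

```text
t 11.58 go [0.0021 0.004  0.0075] turn -0.1 at [0.4786 0.127  0.0325] [1.800e+02 1.000e-01 1.799e+02] q7 77.1
```

Call:
steer_hand(
  increments="0.002,0.003,0.002,0,0 | 0.002,0.003,0.004,0,0 | 0.002,0.003,0.006,0,0 | 0.002,0.003,0.007,0,0 | 0.002,0.003,0.0075,0,0 | 0.002,0.003,0.0075,0,0",
  squeeze=10,
)

```text
time_s: 12.08
tool_pos: [0.4756, 0.1304, 0.0249]
tool_rot: [180.0, -0.0, 180.0]
force: [-2.9, 0.8, 7.1]
grip_width: 0.0267
grasp_force: 10.0
```

```bash
python3 -c "
from h import *
go(.4765,.131,.025,180)"
```

```text
t 12.08 go [-0.0009  0.0006 -0.0001] turn -0.0 at [0.4756 0.1304 0.0249] [180.  -0. 180.] q7 77.0
```

Force of 7 N upward means it's on the floor. I'll release, rise and go over the transformer.

Call:
steer_hand(
  increments="0,0,0,0,0.06 | 0,0,0,0,0.06 | 0,0,0,0,0.06 | 0,0,0,0,0.06 | 0,0,0,0,0.06 | 0,0,-0.02,0,0.06 | 0,0,-0.06,0,0.087 | 0,0,-0.1,0,0.087",
  squeeze=10,
)

```text
time_s: 12.75
tool_pos: [0.474, 0.1294, 0.1237]
tool_rot: [-179.9, -0.2, 180.0]
force: [0.7, 0.3, 0.7]
grip_width: 0.0663
grasp_force: 0.0
```

```bash
python3 -c "
from h import *
go(.505,.317,.16,180)"
```

```text
t 12.75 go [-0.0308  0.1875 -0.0368] turn -0.0 at [0.474  0.1294 0.1237] [-179.9   -0.2  180. ] q7 73.4
```

Call:
steer_hand(
  increments="-0.029,0.04,-0.035,0,0.087 | -0.029,0.08,-0.035,0,0.087 | -0.029,0.12,-0.035,0,0.087 | -0.029,0.16,-0.035,0,0.087 | -0.029,0.187,-0.035,0,0.087 | -0.029,0.187,-0.035,0,0.087 | -0.029,0.187,-0.035,0,0.087 | -0.029,0.187,-0.035,0,0.087",
)

```text
time_s: 13.42
tool_pos: [0.5046, 0.3162, 0.1584]
tool_rot: [-179.9, -0.0, 180.0]
force: [-0.4, -1.3, -0.2]
grip_width: 0.087
grasp_force: 0.0
```

Run:
```python
from h import *
import pickle
go(.505,.317,.16,180)
w1=pickle.load(open("w1.pkl","rb"))
c=save('wrist','w6');pickle.dump(c,open('w6.pkl','wb'))
a=cv2.resize(c["color"][155:275,215:350],(450,400),interpolation=0); b=cv2.resize(w1["color"][160:228,344:403+1],(347,400),interpolation=0)
cv2.imwrite("pics/c6.png",np.hstack([a,b]))
```

```text
t 13.42 go [-0.0004  0.0008 -0.0016] turn -0.0 at [0.5046 0.3162 0.1584] [-179.9   -0.   180. ] q7 59.0
```

View pics/c6.png

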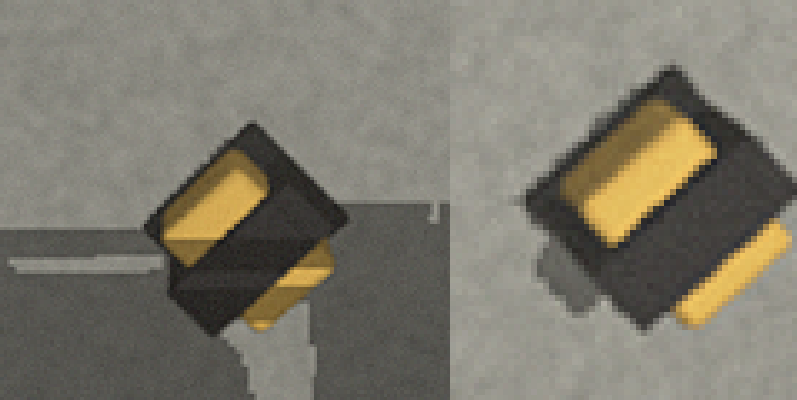

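The transformer's core top (z 36 mm) in the left crop has corners near (348,215), (212,335), (165,283) and (297,163). Its long axis is at about 131° in the world. In the w1 crop the outer core edge runs from (797,190) to (643,330).

Run:
```python
from h import *
import pickle
w1,w6=[pickle.load(open(f"w{i}.pkl","rb")) for i in(1,6)]
A=np.array([(348,215),(212,335),(165,283),(297,163)])/3.333+[215,155]
q=quad(w6,A,.036);print(q)
P=[plane(w6,*a,.036) for a in A]
print("outer edge mid w6",((P[0]+P[1])/2).round(4))
s=400/68; L=np.array([(797-450,190),(643-450,330)])/s+[344,160]
print("outer w1",np.mean([plane(w1,*a,.036) for a in L],0).round(4))
for i in(0,1): print(tri(w6,A[i],w1,L[i]))
go(*q[0],.024,131.5)
```

```text
(array([0.5209, 0.3294]), [(np.float64(43.7), np.float64(133.9)), (np.float64(17.4), np.float64(39.8))])
outer edge mid w6 [0.5274 0.3352 0.036 ]
outer w1 [0.5291 0.3323 0.036 ]
(array([0.52111527, 0.35442135, 0.01105307]), np.float64(0.001106688925450191))
(array([0.543368  , 0.31953498, 0.03419889]), np.float64(0.00012022476657655413))
t 13.47 go [-0.016   0.0142  0.1346] turn 48.4 at [0.5049 0.3154 0.1586] [-179.9   -0.   179.9] q7 59.0
```

Run:
```python
from h import *
import pickle
w1,w6=[pickle.load(open(f"w{i}.pkl","rb")) for i in(1,6)]
s=400/68
A=np.array([(145,225),(253,122),(348,215)])/3.333+[215,155]
B=np.array([(525-450,203),(672-450,66),(799-450,190)])/s+[344,160]
for a,b in zip(A,B): print(tri(w6,a,w1,b))
for w,k in((w6,A),(w1,B)):
    P=[plane(w,*a,.009)[:2] for a in k]; e=[P[1]-P[0],P[2]-P[1]]
    print(((P[0]+P[2])/2).round(4),[(np.linalg.norm(v).round(4),np.degrees(np.arctan2(v[1],v[0])).round(1)) for v in e])
go(.522,.3285,.024,131.5)
```

```text
(array([0.52601066, 0.30241994, 0.00366744]), np.float64(0.00048672253307298704))
(array([0.49838731, 0.33020764, 0.00245041]), np.float64(5.8646567158920753e-05))
(array([0.52068055, 0.35424685, 0.01253576]), np.float64(0.0012282638250643188))
[0.5226 0.3285] [(np.float64(0.0385), np.float64(134.8)), (np.float64(0.0347), np.float64(45.1))]
[0.5235 0.3285] [(np.float64(0.0387), np.float64(135.8)), (np.float64(0.0373), np.float64(47.7))]
t 13.47 go [-0.0171  0.0133  0.1346] turn 48.4 at [0.5049 0.3154 0.1586] [-179.9   -0.   179.9] q7 59.0
```

Call:
steer_hand(
  increments="-0.018,0.013,0.02,7,0.087 | -0.018,0.013,0.04,14,0.087 | -0.018,0.013,0.06,21,0.087 | -0.018,0.013,0.07,28,0.087 | -0.018,0.013,0.08,35,0.087 | -0.018,0.013,0.08,42,0.087 | -0.018,0.013,0.08,46,0.087 | -0.018,0.013,0.08,46,0.087",
)

```text
time_s: 14.13
tool_pos: [0.5231, 0.3279, 0.0789]
tool_rot: [-180.0, 0.0, 133.7]
force: [0.1, -0.1, 0.0]
grip_width: 0.0874
grasp_force: 0.0
```

Call:
steer_hand(
  increments="0,0,0.02,0,0.087 | 0,0,0.035,0,0.087 | 0,0,0.047,0,0.08 | 0,0,0.053,0,0.07 | 0,0,0.0545,0,0.06 | 0,0,0.0545,0,0.05",
  squeeze=25,
)

```text
time_s: 14.63
tool_pos: [0.5227, 0.3297, 0.0244]
tool_rot: [-180.0, 0.0, 134.0]
force: [0.4, -0.2, 0.1]
grip_width: 0.0681
grasp_force: 0.0
```

```bash
python3 -c "
from h import *
go(.523,.3285,.024,134)"
```

```text
t 14.63 go [-0.001  -0.0006  0.0004] turn -0.0 at [0.5227 0.3297 0.0244] [-180.    0.  134.] q7 18.3
```

Call:
steer_hand(
  increments="0,0,0,0,0.04 | 0,0,0,0,0.03 | 0,0,0,0,0.02 | 0,0,0,0,0 | 0,0,0,0,0 | 0,0,0,0,0 | 0,0,0,0,0 | 0,0,0,0,0",
  squeeze=25,
)

```text
time_s: 15.3
tool_pos: [0.5228, 0.3304, 0.0249]
tool_rot: [180.0, -0.0, 134.0]
force: [0.1, -0.4, 2.8]
grip_width: 0.0358
grasp_force: 24.9
```

```bash
python3 -c "
from h import *
go(.523,.3285,.024,134)"
```

```text
t 15.3 go [-0.0015 -0.0011  0.0009] turn -0.0 at [0.5228 0.3304 0.0249] [180.  -0. 134.] q7 18.2
```

Call:
steer_hand(
  increments="0,0,-0.01,0,0 | 0,0,-0.03,0,0 | 0,0,-0.06,0,0 | 0,0,-0.08,0,0 | 0,0,-0.09,0,0",
  squeeze=25,
)

```text
time_s: 15.72
tool_pos: [0.524, 0.3308, 0.1179]
tool_rot: [179.7, 0.0, 134.0]
force: [0.8, -0.1, -1.1]
grip_width: 0.0357
grasp_force: 24.9
```

```bash
python3 -c "
from h import *
go(.4757,.0305,.1,180)
print(env.get_obs()['grip_width'])"
```

```text
t 15.72 go [-0.1826 -0.2433  0.0169] turn -46.0 at [0.524  0.3308 0.1179] [179.7   0.  134. ] q7 16.2
0.0356581604751205
```

Call:
steer_hand(
  increments="-0.01,-0.014,0,-5,0 | -0.03,-0.04,0,-11,0 | -0.053,-0.07,0,-17,0 | -0.076,-0.1,0,-23,0 | -0.099,-0.13,0,-29,0 | -0.122,-0.16,0,-35,0 | -0.145,-0.19,0,-41,0 | -0.165,-0.22,0,-46,0",
  squeeze=25,
)

```text
time_s: 16.38
tool_pos: [0.478, 0.0564, 0.1141]
tool_rot: [-180.0, -0.0, -179.8]
force: [0.5, -1.1, -0.3]
grip_width: 0.0356
grasp_force: 24.9
```

```bash
python3 -c "
from h import *
go(.4757,.0305,.05,180)"
```

```text
t 16.38 go [ 0.0024 -0.0259  0.0642] turn 0.2 at [0.478  0.0564 0.1141] [-180.    -0.  -179.8] q7 82.3
```

Call:
steer_hand(
  increments="0.003,-0.015,0.01,0,0 | 0.003,-0.025,0.03,0,0 | 0.003,-0.0265,0.05,0,0 | 0.003,-0.0265,0.064,0,0 | 0.003,-0.0265,0.07,0,0 | 0.003,-0.0265,0.072,0,0 | 0.003,-0.0265,0.072,0,0 | 0.003,-0.0265,0.072,0,0",
  squeeze=25,
)

```text
time_s: 17.05
tool_pos: [0.4764, 0.0324, 0.0431]
tool_rot: [180.0, 0.1, -180.0]
force: [0.5, -0.3, -0.4]
grip_width: 0.0358
grasp_force: 24.9
```

```bash
python3 -c "
from h import *
go(.4757,.0305,.030,180)"
```

```text
t 17.05 go [ 0.0007 -0.0019  0.0131] turn 0.0 at [0.4764 0.0324 0.0431] [ 1.8e+02  1.0e-01 -1.8e+02] q7 88.1
```

Call:
steer_hand(
  increments="0.0005,-0.001,0.004,0,0 | 0.0005,-0.0015,0.008,0,0 | 0.0005,-0.0015,0.01,0,0 | 0.0005,-0.0015,0.012,0,0 | 0.0005,-0.0015,0.0135,0,0 | 0.0005,-0.0015,0.0135,0,0",
  squeeze=25,
)

```text
time_s: 17.55
tool_pos: [0.4753, 0.0307, 0.0298]
tool_rot: [180.0, -0.1, 180.0]
force: [-4.1, -0.2, 9.7]
grip_width: 0.0361
grasp_force: 24.9
```

```bash
python3 -c "
from h import *
go(.4757,.0305,.030,180)"
```

```text
t 17.55 go [-0.0004 -0.0002 -0.0002] turn -0.0 at [0.4753 0.0307 0.0298] [ 1.8e+02 -1.0e-01  1.8e+02] q7 89.1
```

Call:
steer_hand(
  increments="0,0,-0.0005,0,0.07 | 0,0,-0.0005,0,0.07 | 0,0,-0.0005,0,0.07 | 0,0,-0.0005,0,0.07 | 0,0,-0.0005,0,0.07 | 0,0,-0.02,0,0.07 | 0,0,-0.06,0,0.087 | 0,0,-0.1,0,0.087",
  squeeze=25,
)

```text
time_s: 18.22
tool_pos: [0.4737, 0.0301, 0.1288]
tool_rot: [-179.9, -0.2, 180.0]
force: [0.9, 0.4, 0.1]
grip_width: 0.0758
grasp_force: 0.0
```

Call:
steer_hand(
  increments="-0.02,0.002,-0.035,0,0.087 | -0.055,0.006,-0.07,0,0.087 | -0.095,0.01,-0.1,0,0.087 | -0.135,0.012,-0.1,0,0.087 | -0.17,0.014,-0.1,0,0.087 | -0.195,0.015,-0.1,0,0.087 | -0.2,0.015,-0.1,0,0.087 | -0.2,0.015,-0.1,0,0.087",
)

```text
time_s: 18.88
tool_pos: [0.6762, 0.0455, 0.2271]
tool_rot: [-179.9, -0.1, 180.0]
force: [-0.1, 0.1, -1.4]
grip_width: 0.087
grasp_force: 0.0
```

Run:
```python
from h import *
import pickle
go(.675,.046,.23,180)
c=save('wrist','w7');pickle.dump(c,open('w7.pkl','wb'))
```

```text
t 18.88 go [ 0.0012  0.0005 -0.0029] turn -0.0 at [0.6762 0.0455 0.2271] [-1.799e+02 -1.000e-01  1.800e+02] q7 92.4
```

View pics/w7.png

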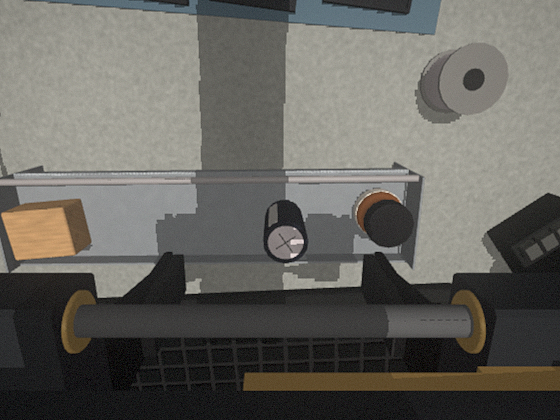

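The bright can top is at (286,241) with a radius of about 20 px, and the jar is to its right at (385,220). The rail is at row 180. I'll take a second view for height.

Call:
steer_hand(
  increments="0,-0.04,0,0,0.087 | 0,-0.07,0,0,0.087 | 0,-0.07,0,0,0.087 | 0,-0.07,0,0,0.087 | 0,-0.07,0,0,0.087",
)

```text
time_s: 19.35
tool_pos: [0.6742, -0.0239, 0.2295]
tool_rot: [179.9, 0.0, 180.0]
force: [-0.0, 0.3, 0.4]
grip_width: 0.0871
grasp_force: 0.0
```

Run:
```python
from h import *
import pickle
c=save('wrist','w8');pickle.dump(c,open('w8.pkl','wb'))
w7=pickle.load(open('w7.pkl','rb'))
cv2.imwrite("pics/c8.png",np.hstack([cv2.resize(w["color"][190:280,x:x+100],(400,360),interpolation=0) for w,x in((w7,240),(c,320))]))
```

```text
(no output)
```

View pics/c8.png

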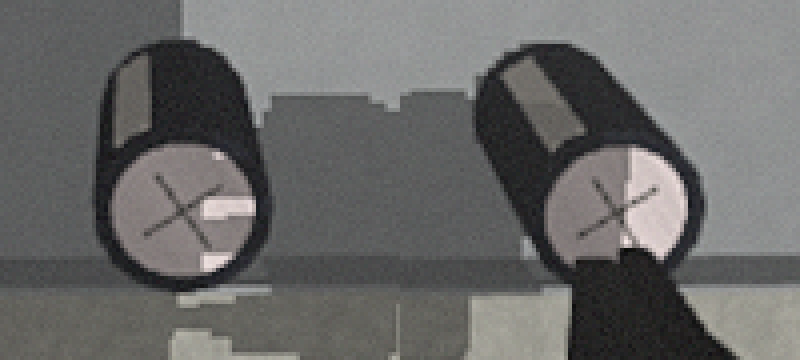

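The cross on the can top is at (285.5,242.5) in w7 and (374.2,242.7) in w8.

Run:
```python
from h import *
import pickle
w7,w8=[pickle.load(open(f"w{i}.pkl","rb")) for i in(7,8)]
X,e=tri(w7,(285.3,242.2),w8,(374.1,242.5));print(X,e)
# rail height: same rail line seen? rail top rows
print(plane(w7,285,180,.071),plane(w7,286,258,.045))
go(*X[:2],.14,180)
```

```text
[0.699296   0.05367972 0.11211784] 0.0002126114356189113
[0.65967976 0.05429498 0.071     ] [0.74305003 0.05674509 0.045     ]
t 19.4 go [-0.0248  0.0762  0.0896] turn 0.1 at [ 0.6745 -0.0228  0.2294] [ 179.9    0.  -179.9] q7 98.7
```

Call:
steer_hand(
  increments="-0.01,0.035,0.02,0,0.056 | -0.02,0.065,0.04,0,0.056 | -0.025,0.0765,0.06,0,0.056 | -0.025,0.0765,0.07,0,0.056 | -0.025,0.0765,0.07,0,0.056 | -0.025,0.0765,0.07,0,0.056 | -0.025,0.0765,0.07,0,0.056",
  squeeze=25,
)

```text
time_s: 19.98
tool_pos: [0.7007, 0.0504, 0.1606]
tool_rot: [-180.0, 0.1, 179.9]
force: [-0.4, -1.0, 0.6]
grip_width: 0.0573
grasp_force: 0.0
```

```bash
python3 -c "
from h import *
go(.6993,.0537,.090,180);print(env.get_obs()['grip_width'])"
```

```text
t 19.98 go [0.0015 0.0034 0.0706] turn -0.1 at [0.7007 0.0504 0.1606] [-1.800e+02  1.000e-01  1.799e+02] q7 93.5
0.05727117024970677
```

Call:
steer_hand(
  increments="0.0006,0.0015,0.02,0,0.056 | 0.0006,0.0015,0.04,0,0.056 | 0.0006,0.0015,0.055,0,0.056 | 0.0006,0.0015,0.065,0,0.056 | 0.0006,0.0015,0.0695,0,0.056 | 0.0006,0.0015,0.0695,0,0.056 | 0.0006,0.0015,0.0695,0,0.05 | 0.0006,0.0015,0.0695,0,0.045",
  squeeze=25,
)

```text
time_s: 20.65
tool_pos: [0.7006, 0.0534, 0.0907]
tool_rot: [180.0, 0.1, 180.0]
force: [-0.4, 0.1, 0.5]
grip_width: 0.0498
grasp_force: 0.0
```

```bash
python3 -c "
from h import *
go(.6993,.0537,.090,180)"
```

```text
t 20.65 go [0.0013 0.0003 0.0007] turn -0.0 at [0.7006 0.0534 0.0907] [1.8e+02 1.0e-01 1.8e+02] q7 94.5
```

Call:
steer_hand(
  increments="0,0,0,0,0.035 | 0,0,0,0,0.03 | 0,0,0,0,0 | 0,0,0,0,0 | 0,0,0,0,0 | 0,0,0,0,0 | 0,0,0,0,0",
  squeeze=25,
)

```text
time_s: 21.23
tool_pos: [0.7001, 0.0538, 0.0902]
tool_rot: [180.0, 0.1, 180.0]
force: [0.8, 0.6, 3.4]
grip_width: 0.0344
grasp_force: 25.3
```

```bash
python3 -c "
from h import *
go(.6993,.0537,.090,180)"
```

```text
t 21.23 go [ 0.0008 -0.0001  0.0002] turn -0.0 at [0.7001 0.0538 0.0902] [1.8e+02 1.0e-01 1.8e+02] q7 94.5
```

Call:
steer_hand(
  increments="0,0,-0.01,0,0 | 0,0,-0.03,0,0 | 0,0,-0.055,0,0 | 0,0,-0.07,0,0 | 0,0,-0.07,0,0",
  squeeze=25,
)

```text
time_s: 21.65
tool_pos: [0.7017, 0.0532, 0.1638]
tool_rot: [180.0, 0.4, 180.0]
force: [0.6, -1.2, -0.4]
grip_width: 0.0343
grasp_force: 25.3
```

Call:
steer_hand(
  increments="0.01,-0.01,0,0,0 | 0.03,-0.028,0,0,0 | 0.055,-0.05,0,0,0 | 0.082,-0.075,0,0,0 | 0.109,-0.1,0,0,0 | 0.136,-0.125,0,0,0 | 0.163,-0.15,0,0,0 | 0.19,-0.175,0,0,0",
  squeeze=25,
)

```text
time_s: 22.32
tool_pos: [0.5073, -0.1222, 0.1581]
tool_rot: [180.0, -0.1, 180.0]
force: [0.3, -0.8, 0.5]
grip_width: 0.0345
grasp_force: 25.3
```

```bash
python3 -c "
from h import *
go(.4616,-.165,.1,180)"
```

```text
t 22.32 go [ 0.0455 -0.0428  0.0582] turn -0.0 at [ 0.5073 -0.1222  0.1581] [ 1.8e+02 -1.0e-01  1.8e+02] q7 104.6
```

Call:
steer_hand(
  increments="0.022,-0.02,0.01,0,0 | 0.04,-0.036,0.03,0,0 | 0.047,-0.043,0.055,0,0 | 0.047,-0.043,0.075,0,0 | 0.047,-0.043,0.09,0,0 | 0.047,-0.043,0.097,0,0 | 0.047,-0.043,0.1,0,0 | 0.047,-0.043,0.1,0,0",
  squeeze=25,
)

```text
time_s: 22.98
tool_pos: [0.4621, -0.1642, 0.0588]
tool_rot: [-180.0, -0.1, -180.0]
force: [-0.4, 0.0, -0.8]
grip_width: 0.0344
grasp_force: 25.3
```

```bash
python3 -c "
from h import *
go(.4616,-.165,.0495,180)"
```

```text
t 22.98 go [ 0.0005 -0.0008  0.0093] turn 0.0 at [ 0.4621 -0.1642  0.0588] [-1.8e+02 -1.0e-01 -1.8e+02] q7 113.6
```

Call:
steer_hand(
  increments="0,-0.0005,0.003,0,0 | 0,-0.0005,0.0055,0,0 | 0,-0.0005,0.0075,0,0 | 0,-0.0005,0.0085,0,0 | 0,-0.0005,0.0095,0,0 | 0,-0.0005,0.0095,0,0",
  squeeze=25,
)

```text
time_s: 23.48
tool_pos: [0.4629, -0.1648, 0.0501]
tool_rot: [180.0, 0.0, 180.0]
force: [-0.7, 1.0, -0.6]
grip_width: 0.0347
grasp_force: 25.3
```

Call:
steer_hand(
  increments="0,0,0.0005,0,0 | 0,0,0.001,0,0 | 0,0,0.0012,0,0 | 0,0,0.0012,0,0",
  squeeze=25,
)

```text
time_s: 23.82
tool_pos: [0.4631, -0.1649, 0.05]
tool_rot: [180.0, 0.0, 180.0]
force: [-3.2, 2.0, 10.7]
grip_width: 0.0347
grasp_force: 25.3
```

Call:
steer_hand(
  increments="0,0,-0.0005,0,0.055 | 0,0,-0.0005,0,0.055 | 0,0,-0.0005,0,0.055 | 0,0,-0.0005,0,0.055 | 0,0,-0.0005,0,0.055 | 0,0,-0.0005,0,0.055 | 0,0,-0.02,0,0.055 | 0,0,-0.05,0,0.055",
  squeeze=25,
)

```text
time_s: 24.48
tool_pos: [0.4601, -0.1643, 0.0967]
tool_rot: [-180.0, -0.4, 180.0]
force: [1.0, 0.3, -0.0]
grip_width: 0.0549
grasp_force: 0.0
```

Call:
steer_hand(
  increments="0,0,-0.04,0,0.07 | 0,0,-0.08,0,0.087 | 0.01,0.03,-0.12,0,0.087 | 0.02,0.06,-0.16,0,0.087 | 0.02,0.09,-0.19,0,0.087 | 0.02,0.12,-0.19,0,0.087 | 0.02,0.15,-0.19,0,0.087 | 0.02,0.15,-0.19,0,0.087",
)

```text
time_s: 25.15
tool_pos: [0.4429, -0.0073, 0.2899]
tool_rot: [179.8, 0.1, -179.4]
force: [0.5, -0.1, -0.2]
grip_width: 0.0866
grasp_force: 0.0
```

Call:
steer_hand(
  increments="0,0,0,0,0.087 | 0,0,0,0,0.087",
)

```text
time_s: 25.32
tool_pos: [0.4425, -0.0156, 0.2884]
tool_rot: [-180.0, -0.0, 180.0]
force: [0.9, -0.6, -0.3]
grip_width: 0.0868
grasp_force: 0.0
```

Run:
```python
from h import *
import pickle
go(.5,-.01,.28)
c=save('wrist','w9');pickle.dump(c,open('w9.pkl','wb'))
```

```text
t 25.32 go [-0.0575  0.0057  0.0084] turn 0 at [ 0.4425 -0.0156  0.2884] [-180.   -0.  180.] q7 84.1
```

View pics/w9.png

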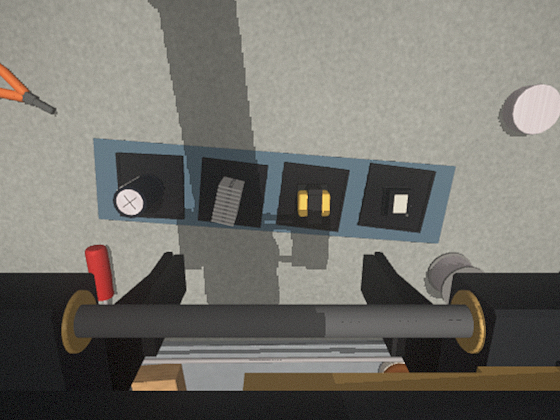

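All four parts are standing in order. The cap top is at (130,203), the heatsink top near (227,200), the transformer (314,203) and the relay patch (400,204). I'll check the centring numerically.

Run:
```python
from h import *
import pickle
c=pickle.load(open("w9.pkl","rb"))
for n,t,p,z in[("relay",[(370,163),(436,171),(423,233),(358,225)],(400,204),.029),("trafo",[(284,162),(350,170),(340,231),(276,223)],(314,203),.034),("sink",[(203,157),(268,165),(262,227),(198,219)],(227.5,201),.055),("cap",[(117,153),(184,156),(184,220),(116,218)],(130,203),.071)]:
    q=quad(c,np.array(t,float),.008); P=plane(c,*p,z)[:2]; print(n,q[0],P.round(4),"off mm",((P-q[0])*1e3).round(1))
```

```text
relay [0.4767 0.1326] [0.4772 0.1296] off mm [ 0.5 -3. ]
trafo [0.4747 0.0307] [0.4745 0.0298] off mm [-0.2 -0.9]
sink [ 0.469  -0.0653] [ 0.4662 -0.0659] off mm [-2.8 -0.6]
cap [ 0.4625 -0.164 ] [ 0.4637 -0.1647] off mm [ 1.2 -0.7]
```

All four are within 3 mm of their tray centres.

```bash
python3 -c "
from cell import env
print(env.sign_off())"
```

```text
the job is handed in; nothing more can be done
None
```

The job is handed in: relay, transformer, heatsink and capacitor stand released in trays 1 to 4 counting from the board, each within about 3 mm of its tray's centre in the last wrist-camera picture, but the sign-off call returned no verdict.

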